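# Take the disc cap off the vegetable cutter

### The job

Slide the flat cover of the vegetable cutter all the way open, then unscrew the cap that clamps the shredding disc in the well beneath it; nobody remembers whether its thread is right-hand or left-hand, so try both ways to find out. Lift the cap straight up off its shaft and finish while still holding it, upright and still, at least 10 cm above where it sat and over the well; leave the cup on the machine and the bowl, can, bottle, spare disc and onions around it where they are.

Things in the scene. Friction and masses are not known exactly. Their poses are not given: they have to be found in the camera images.
- cutter: Vegetable cutter, a low aluminium machine fixed to the counter, 240 (x) by 475 mm (y). Origin on the counter; x, y turn with it. From -y to +y: a well under the sliding cover (centre y = -90 mm, rim 92 mm high), a flat motor deck 92 mm high (y 5 to 210 mm), a white control end 135 mm high (y 210 to 275 mm) with a small cup on it. The cover slides along its y.
- cover (a joint): Travel of the flat steel cover over the well, m, along the cutter's +y: 0 covers the well fully, 0.165 is fully open, over the motor deck. It starts between 0 and 0.03, slides with about 3 N of friction and stays where it is left. Plate 190 (x) by 180 (y) by 4 mm, top 96 mm above the counter.
- cover_handle (a point): Point inside the upright grey handle bar on the cover, near the cover's +y edge. The bar is 70 mm long along the cutter's x, 12 mm thick along its y, and rises from the plate (96 mm above the counter) to 130 mm; this point is 118 mm above the counter. Axes as the cutter's.
- cap: Black plastic cap screwed on the shaft in the well: upside-down cup 76 mm across, 26 mm high, with a straight grip bar on top, 68 mm long along the cap's x, 14 mm thick along its y, from 26 to 58 mm above the underside. About 120 g. Origin: centre of the underside; z up along the thread axis. It starts on its seat, x axis along the cutter's x within 0.05 rad.
- cap_bar (a point): Point in the cap's grip bar, on its axis, 47 mm above its underside. Thread, of either hand: turned the wrong way the cap stops after 0.05 to 0.15 rad (to 0.2 if forced hard, 3 N m); the right way it turns easily without having to rise, lifts off once 1.05 to 1.3 rad from its start (end stop about 1.4), not before, and must rise 20 mm to clear the shaft. Axes as the cap's.
- seat (a point): Centre of the cap's seat on the shredding disc (148 mm across) at the bottom of the well, 28 mm above the counter, on the thread axis: the cap's origin lies here while it is screwed on. The well is 180 (x) by 170 mm (y) inside, this point in its middle. Axes as the cutter's.
- cup: Bystander: small steel cup, 56 mm across, 50 mm high, on the cutter's control end. Origin: underside.
- bowl: Bystander: steel bowl, 200 mm across, 80 mm high. Origin: underside.
- spare_disc: Bystander: flat steel ring disc, 150 mm across, 8 mm thick, lying on the counter.
- sanitizer: Bystander: white bottle, 60 mm across, 170 mm high. Origin: underside.
- can: Bystander: closed can, 74 mm across, 80 mm high. Origin: underside.
- onion_a: Bystander: red onion, 76 mm across, 75 mm high, on the counter.
- onion_b: Bystander: red onion, 76 mm across, 75 mm high, on the counter beyond the cutter.

How it is judged:
By the outcome, as a careful person would: the job done as asked, in the order asked, and still so for the second after the job is handed in, while the arm keeps its last pose, push and grip.
It also fails if it takes over 53 s, if anything falls off the work surface, if the arm or the gripper's body presses on something with over 40 N, if the wrist force passes 120 N, or if a joint passes its speed limit or range.

### The arm

A 7-joint arm with a two-finger parallel gripper is mounted at the origin on the work surface. World frame = base frame: x ahead of the robot, y to its left, z up, the work surface at z = 0. Lengths are in m, angles in degrees, forces in N, time in s.
With the tool pointing down it reaches from about 0.425 to 0.875 m from the base axis. Payload 9.9 kg.
Tool frame: the origin (TCP) lies midway between the tips of the shut fingers; the grasp point (between the pads) lies manip.grip_depth behind it (manip.grip_depth is the distance from the TCP to the grasp point, in m); z points along the fingers, y is the line along which they close (so a half turn about z gives the same grasp; the last joint's range is limited). The gripper opens to 85 mm and grips with 20 to 120 N. Pads are 22 mm wide; open, the fingers measure 114 mm over their backs; the gripper's body (76 mm by 85 mm) begins 54 mm behind the grasp point. The pads swing forward as they close: fully open they stand 13 mm farther back than shut.
Start: joints at [-76.077, 32.985, 1.427, 82.34, -0.859, 64.687, -3.237], TCP at [0.217, 0.639, 0.231] pointing down, gripper open.
Joint ranges: [-157.87, 157.87], [-19.46, 123.44], [-87.15, 90], [11.01, 140.99], [-62.26, 242.26], [9.8, 113.94], [-161.44, 161.44]. Speed limits (degrees/s): [127.2, 127.2, 172.46, 172.46, 180, 180, 180].

### API

Orientations are given as [roll, pitch, yaw] about the fixed x, y, z axes, in that order (R = Rz(yaw) Ry(pitch) Rx(roll)).
In Python, from bench import manip gives the robot as it stands.
- The arm moves only by the shell command python3 -m handwheel 'ROWS' [FORCE]. ROWS is JSON, a list of rows, each a list of 7 numbers: the closure, from 0 (fully open) to 1 (shut), then the shift along the tool's x, y, z in m, then the turn, a rotation vector about the tool's x, y, z in degrees. In form: [[gripper, x, y, z, ax, ay, az], ...]. A call has 1 to 8 rows; each row is the pose to reach, as a shift and turn from the pose commanded when the call began, along the tool's axes at that moment; what a row does not reach only later rows make up. A row lasts 1/12 s, in which the tool goes at most 41.7 mm and 7.16 degrees, less where a joint would pass 70% of its speed; a pose out of reach is approached as far as the arm can. A call with a gripper value outside its range is refused whole. The fingers move at their own pace and stop on an object; FORCE is the grip in N (left out, the last holds). Time passes only in rows, so rows that repeat a pose let the fingers close. It gives the time, the measured TCP pose, the force, the opening and the grip force at its end, in the units of the state.
- manip.read_state(): the state, without advancing time (a new reading comes with each control period).
- manip.get_image(name): name is "scene" or "top"; returns a dict with "image" (384x512x3 uint8, red, green, blue), "range_z" (384x512 float32, m along the optical axis (not along the pixel's ray), 0 where there is no reading), "camera_matrix" (3x3 intrinsics, pixels), "extrinsics" (4x4, takes a point from camera to world coordinates). Camera axes: x right, y down, z forward; pixel columns grow to the right and rows downward; lengths in m; the calibration is good to about 2 mm. A picture is of the moment at which its call begins.
- manip.hand_in(): hands the job in; it is judged then, once.
Trained networks look in the newest picture that a camera, given by its name, has taken for a name from the list of things; names that differ only in an ending like _2 or _b are one class to them, and where a whole thing is asked for, a point or a joint stands for the part that bears it (a point fixed in the world has none). Each returns a list of dicts, best first, with "confidence" (0 to 1); they miss things now and then, are a little off and sometimes report something else, mostly with a low value. They report only what shows in the picture. A call takes as long as a camera call.
- manip.recognise(camera, thing): "centre" ([x, y, z] in m, in world coordinates, good to about 4 mm: the middle of the surface that is visible of it).
The state is a dict: "t": time; "joints": joint angles; "qvel": joint speeds; "joint_efforts": joint torques, N m; "tool_pos": TCP position; "ee_rot": TCP orientation; "force": force on the tool from outside, world axes, zero at the start; "torque": the same for the moment, N m; "opening": finger opening in m; "grasp_force": force on a finger pad.
Only numpy, scipy, OpenCV 4.12 (cv2) and the standard library are available. Lean on these libraries where they do the work, as an engineer would, in place of code of your own. Each camera call takes 0.05 s, during which the arm holds its last target. There are 200 camera calls.

## Working session

There is one attempt and no reset: what is moved stays moved. The work goes in short steps, Python scripts to look and compute and a shell command to move; the robot and the scene stay as the last step left them, time stands still between calls to the robot, and variables do not carry over. Pictures are saved under pics/ and viewed, at most 10 in all, crops included, and the job is handed in when it is done.

```bash
ls; mkdir -p pics
python3 - <<'E'
from bench import manip
import cv2,numpy as np
a=manip.get_image("scene");b=manip.get_image("top")
cv2.imwrite("pics/a.png",np.vstack([a["image"],b["image"]])[:,:,::-1][:, :]) if 0 else None
cv2.imwrite("pics/scene0.png",a["image"][:,:,::-1]);cv2.imwrite("pics/top0.png",b["image"][:,:,::-1])
for c in("scene","top"):
  for t in("cutter","cover_handle","cover","cap","cup"):
    print(c,t,[(np.round(d["centre"],3).tolist(),round(d["confidence"],2)) for d in manip.recognise(c,t)[:2]])
s=manip.read_state();print(s,manip.grip_depth)
E
```

```text
pics
scene cutter [([0.643, 0.124, 0.092], 0.68)]
scene cover_handle [([0.578, 0.002, 0.094], 0.97), ([0.643, 0.123, 0.092], 0.4)]
scene cover [([0.58, -0.001, 0.095], 0.63)]
scene cap []
scene cup [([0.598, 0.32, 0.168], 0.57)]
top cutter [([0.566, 0.11, 0.094], 0.75), ([0.345, 0.42, 0.054], 0.28)]
top cover_handle [([0.564, -0.612, 0.029], 0.2)]
top cover [([0.567, -0.002, 0.092], 0.61)]
top cap []
top cup [([0.588, 0.323, 0.161], 0.73), ([0.565, 0.112, 0.094], 0.23)]
{'t': 0.6, 'joints': array([-76.07761934,  32.98421152,   1.42490452,  82.34109844,
        -0.85714405,  64.68712496,  -3.23615282]), 'qvel': array([-0.02959264, -0.12347841, -0.08093491, -0.02310091, -0.01122471,
       -0.0225416 , -0.06261729]), 'joint_efforts': array([ 6.79079967e-04, -7.65109491e+01,  2.24761136e+00, -2.86192149e+01,
        1.51914835e-02,  2.98977640e-03,  2.60265512e-05]), 'tool_pos': array([0.21666623, 0.6392713 , 0.2312913 ]), 'ee_rot': array([-1.79998191e+02,  9.47207161e-04,  1.61279625e+02]), 'force': array([-0.14199377,  0.3317384 ,  0.40660825]), 'torque': array([-0.02109422, -0.0731236 ,  0.02136133]), 'grasp_force': 0.0, 'opening': 0.08555260877257657} 0.0187
```

View pics/scene0.png

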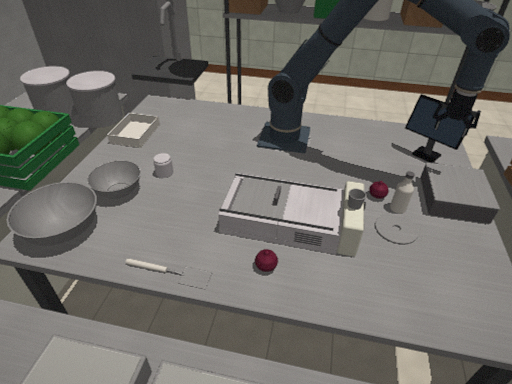

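View pics/top0.png

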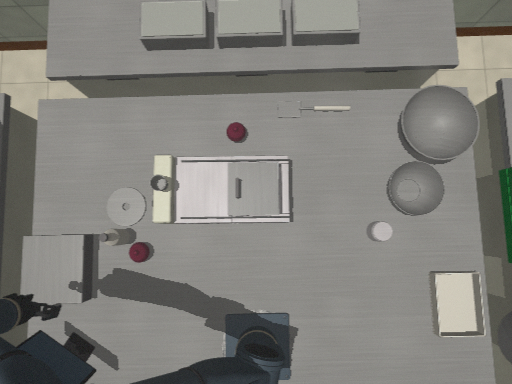

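The scene picture shows the cutter with its handle at about (277,195). In the top picture the handle is at (238,187), the control end at (163,188), the cup at (160,183), the bottle at (115,238) and an onion at (139,252). Next I measure the yaw and the handle from depth.

```bash
cat > h.py <<'E'
from bench import manip
import cv2,numpy as np
def cloud(n):
    d=manip.get_image(n);z=d["range_z"];K=d["camera_matrix"];T=d["extrinsics"]
    v,u=np.indices(z.shape)
    P=np.stack([(u-K[0,2])/K[0,0]*z,(v-K[1,2])/K[1,1]*z,z],-1)@T[:3,:3].T+T[:3,3]
    P[z==0]=np.nan
    return d,P
E
python3 - <<'E'
from h import *
for n in("top","scene"):
    d,P=cloud(n);x,y,z=np.moveaxis(P,-1,0)
    print(n,"cam",d["extrinsics"][:3,3].round(2))
    reg=(abs(x-.57)<.2)&(y>-.2)&(y<.42)
    def rect(m,l):
        p=P[m][:,:2].astype(np.float32)
        if len(p)>4:print(l,len(p),P[m].mean(0).round(4),cv2.minAreaRect(p*1000))
    rect(reg&(z>.07)&(z<.145),"body")
    rect(reg&(z>.12)&(z<.145)&(y>.15),"ctrl")
    rect(reg&(z>.105)&(z<.14)&(y<.12)&(y>-.05),"handle")
    rect(reg&(z>.15),"cup")
E
```

```text
top cam [ 0.41 -0.03  1.36]
body 8775 [0.5639 0.117  0.1007] ((566.4069213867188, 117.79911804199219), (486.1783142089844, 240.78489685058594), 89.34794616699219)
ctrl 1190 [0.5647 0.313  0.1353] ((568.8457641601562, 316.2083740234375), (68.0887222290039, 235.55860900878906), 89.26982879638672)
handle 85 [0.5579 0.0527 0.129 ] ((529.9746704101562, 36.88874816894531), (108.78350830078125, 134.740966796875), 88.54014587402344)
cup 139 [0.584  0.3218 0.174 ] ((581.882568359375, 317.0732116699219), (55.05289077758789, 53.21113204956055), 73.50497436523438)
scene cam [1.53 0.17 0.94]
body 6711 [0.5968 0.118  0.0955] ((572.8911743164062, 114.43951416015625), (486.4617919921875, 249.49842834472656), 89.40941619873047)
ctrl 720 [0.6076 0.3106 0.1319] ((575.9160766601562, 314.31207275390625), (65.66133880615234, 242.7649383544922), 89.22588348388672)
handle 66 [0.5779 0.0542 0.1228] ((572.1466674804688, 53.71402359008789), (11.957098960876465, 68.13737487792969), 89.73057556152344)
cup 248 [0.5874 0.314  0.1694] ((588.083984375, 313.9417419433594), (53.14726257324219, 56.015907287597656), 69.63591003417969)
```

```bash
cat >> h.py <<'E'
from scipy.spatial.transform import Rotation as Ro
def row(x,y,z,yaw=179.35):
    s=manip.read_state();R=Ro.from_euler('xyz',s["ee_rot"],degrees=True)
    G=Ro.from_euler('xyz',[180,0,yaw],degrees=True)
    print("row",np.round(R.inv().apply(np.array([x,y,z])-s["tool_pos"]),4),np.round((R.inv()*G).as_rotvec(degrees=True),2))
def st():
    s=manip.read_state()
    for k in("t","tool_pos","ee_rot","force","torque","opening","grasp_force"):print(k,np.round(s[k],4))
    print("q",s["joints"].round(1))
E
python3 -c "
from h import *
row(.57,.008,.24)"
```

```text
row [-0.5373 -0.4844 -0.0087] [ -0.    -0.   -18.07]
```

```bash
python3 -m handwheel '[[1,-0.537,-0.484,-0.009,0,0,-18],[1,-0.537,-0.484,-0.009,0,0,-18],[1,-0.537,-0.484,-0.009,0,0,-18],[1,-0.537,-0.484,-0.009,0,0,-18],[1,-0.537,-0.484,-0.009,0,0,-18],[1,-0.537,-0.484,-0.009,0,0,-18],[1,-0.537,-0.484,-0.009,0,0,-18],[1,-0.537,-0.484,-0.009,0,0,-18]]' 40; python3 -c "
from h import *
row(.57,.008,.24);st()"
```

```text
t: 1.37
tool_pos: [0.3802, 0.3466, 0.2358]
ee_rot: [180.0, 0.0, 179.3]
force: [1.5, 0.4, 0.4]
opening: -0.0001
grasp_force: 0.0
row [-0.194  -0.3362 -0.0043] [ 0.03  0.03 -0.07]
t 1.3667
tool_pos [0.3802 0.3466 0.2358]
ee_rot [1.799713e+02 2.940000e-02 1.792776e+02]
force [1.5412 0.4059 0.443 ]
torque [ 0.0099 -0.0842  0.0075]
opening -0.0001
grasp_force 0.0
q [-46.6  19.1  -1.3 106.    0.5  54.9  41.1]
```

```bash
python3 -m handwheel '[[1,-0.193,-0.337,-0.004,0,0,0],[1,-0.193,-0.337,-0.004,0,0,0],[1,-0.193,-0.337,-0.004,0,0,0],[1,-0.193,-0.337,-0.004,0,0,0],[1,-0.193,-0.337,-0.004,0,0,0],[1,-0.193,-0.337,-0.004,0,0,0],[1,-0.193,-0.337,-0.004,0,0,0],[1,-0.193,-0.337,-0.004,0,0,0]]'; python3 -m handwheel '[[1,0,-0.07,0,0,0,0],[1,0,-0.07,0,0,0,0],[1,0,-0.07,0,0,0,0]]';  python3 -c "
from h import *
row(.57,.008,.105);st()"
```

```text
t: 2.03
tool_pos: [0.5423, 0.0552, 0.2393]
ee_rot: [180.0, 0.0, 179.3]
force: [0.9, 0.6, 0.3]
opening: -0.0002
grasp_force: 0.0
t: 2.28
tool_pos: [0.5403, -0.0208, 0.2391]
ee_rot: [-179.8, 0.0, 178.7]
force: [0.1, 0.0, 1.1]
opening: -0.0
grasp_force: 0.0
row [-0.029   0.0299  0.134 ] [-0.21  0.01 -0.61]
t 2.2833
tool_pos [ 0.5403 -0.0208  0.2391]
ee_rot [-1.797892e+02  1.120000e-02  1.787401e+02]
force [0.1099 0.0428 1.1193]
torque [ 0.0229 -0.0376 -0.0352]
opening -0.0
grasp_force 0.0
q [ -7.1  21.2   5.9 102.3  -2.3  56.6  88.4]
```

```bash
python3 -m handwheel '[[1,-0.015,0.02,0.05,0,0,0],[1,-0.03,0.03,0.09,0,0,-0.5],[1,-0.03,0.03,0.11,0,0,-0.5],[1,-0.03,0.03,0.11,0,0,-0.5]]';  python3 -c "
from h import *
row(.57,.008,.105);st()
for n in('scene','top'):
    d,P=cloud(n);x,y,z=np.moveaxis(P,-1,0)
    m=(abs(x-.57)<.05)&(y>.035)&(y<.075)&(z>.118)&(z<.14);print(n,m.sum(),P[m].mean(0).round(4),P[m].min(0).round(3),P[m].max(0).round(3))
    cv2.imwrite('pics/%s1.png'%n,cv2.resize(d['image'][130:290,150:400],None,fx=3,fy=3)[:,:,::-1])
"
```

```text
t: 2.62
tool_pos: [0.5685, 0.0186, 0.123]
ee_rot: [180.0, -0.5, 179.9]
force: [-2.4, -0.1, -0.6]
opening: -0.0
grasp_force: 0.0
row [-0.0017 -0.0106  0.018 ] [ 0.   -0.49  0.57]
t 2.6167
tool_pos [0.5685 0.0186 0.123 ]
ee_rot [179.9967  -0.4934 179.9163]
force [-2.3879 -0.14   -0.6187]
torque [0.0284 0.1236 0.0226]
opening -0.0
grasp_force 0.0
q [ -9.3  31.1   4.1 106.   -3.2  43.5  86.5]
scene 55 [0.576  0.0539 0.1262] [0.538 0.048 0.118] [0.607 0.06  0.133]<string>:6: RuntimeWarning: Mean of empty slice.
  ret = um.true_divide(
Traceback (most recent call last):
ValueError: zero-size array to reduction operation minimum which has no identity
```

View pics/scene1.png

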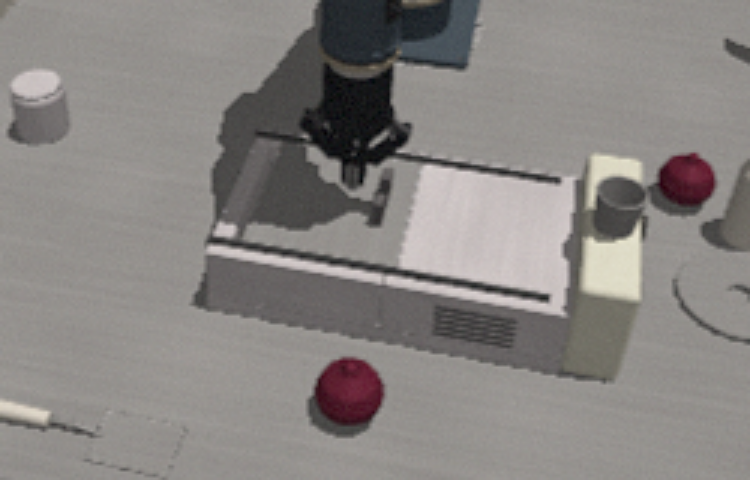

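The picture shows the shut finger tips at (350,180), just on the well side of the handle at (385,200). I lower and push toward +y.

```bash
python3 -m handwheel '[[1,0,-0.003,0.016,0,-0.5,0.5],[1,0,-0.003,0.016,0,-0.5,0.5],[1,0,0.02,0.016,0,-0.5,0.5],[1,0,0.045,0.016,0,-0.5,0.5],[1,0,0.07,0.016,0,-0.5,0.5],[1,0,0.095,0.016,0,-0.5,0.5],[1,0,0.12,0.016,0,-0.5,0.5],[1,0,0.135,0.016,0,-0.5,0.5]]';  python3 -c "
from h import *
st()"
```

```text
t: 3.38
tool_pos: [0.5725, 0.1536, 0.1157]
ee_rot: [179.9, 0.7, 179.3]
force: [2.0, -2.6, -2.1]
opening: -0.0001
grasp_force: 1.6
t 3.3833
tool_pos [0.5725 0.1536 0.1157]
ee_rot [179.9459   0.6844 179.3176]
force [ 1.9688 -2.5793 -2.1234]
torque [-0.6369 -0.4434 -0.0877]
opening -0.0001
grasp_force 1.5664
q [-22.9  32.9   5.1 103.9  -3.8  42.7  73.4]
```

```bash
python3 -m handwheel '[[1,0,0.008,0.004,0,0,0],[1,0,0.016,0.004,0,0,0],[1,0,0.02,0.004,0,0,0]]';python3 -m handwheel '[[1,0,0.006,0,0,0,0],[1,0,0.012,0,0,0,0]]'; python3 -m handwheel '[[1,0,0.006,0,0,0,0],[1,0,0.006,0,0,0,0]]' ; python3 -c "
from h import *
st()"
```

```text
t: 3.63
tool_pos: [0.5723, 0.1717, 0.1101]
ee_rot: [180.0, 0.6, 179.3]
force: [0.7, -2.7, 1.2]
opening: 0.0004
grasp_force: 1.3
t: 3.8
tool_pos: [0.5723, 0.1827, 0.1094]
ee_rot: [-180.0, 0.5, 179.2]
force: [-0.2, -3.0, 1.8]
opening: -0.0001
grasp_force: 1.6
t: 3.97
tool_pos: [0.5723, 0.1831, 0.1094]
ee_rot: [-179.6, 0.4, 179.0]
force: [-2.1, -21.5, 11.5]
opening: 0.0001
grasp_force: 10.6
t 3.9667
tool_pos [0.5723 0.1831 0.1094]
ee_rot [-179.5612    0.4426  178.9838]
force [ -2.0761 -21.5141  11.4719]
torque [-4.2057  0.4027  0.0662]
opening 0.0001
grasp_force 10.6402
q [-26.2  34.1   5.6 102.7  -3.8  43.2  70.2]
```

Hard stop reached (21 N, after about 150 mm of travel). Back off, lift and look.

```bash
python3 -m handwheel '[[1,0,-0.025,0,0,0,0],[1,0,-0.03,-0.02,0,0,0],[0.5,0,-0.03,-0.06,0,0,0],[0,0,-0.03,-0.1,0,0,0],[0,0,-0.03,-0.11,0,0,0]]'
python3 - <<'E'
from h import *
st()
for n in('scene','top'):
    d,P=cloud(n);x,y,z=np.moveaxis(P,-1,0)
    cv2.imwrite('pics/%s2.png'%n,cv2.resize(d['image'][130:290,150:400],None,fx=3,fy=3)[:,:,::-1])
    for t in('cap_bar','cap','cover_handle'):
        print(n,t,[(np.round(e["centre"],3).tolist(),round(e["confidence"],2)) for e in manip.recognise(n,t)[:2]])
    m=(abs(x-.567)<.06)&(abs(y+.011)<.06)&(z>.073)&(z<.093)
    if m.sum()>5: print(n,m.sum(),P[m].mean(0).round(4),cv2.minAreaRect((P[m][:,:2]*1000).astype(np.float32)))
    # well rim inside
    m=(abs(x-.567)<.1)&(abs(y+.011)<.09)&(z>.02)&(z<.06);print(P[m].min(0).round(3),P[m].max(0).round(3))
E
```

```text
t: 4.38
tool_pos: [0.5729, 0.1605, 0.2248]
ee_rot: [179.8, 0.9, 179.2]
force: [1.3, 0.1, 0.4]
opening: 0.0356
grasp_force: 0.0
t 4.3833
tool_pos [0.5729 0.1605 0.2248]
ee_rot [179.8096   0.8987 179.2257]
force [1.3012 0.0505 0.4296]
torque [ 0.0372 -0.0753 -0.0155]
opening 0.0356
grasp_force 0.0
q [-24.4  26.1   6.2  96.5  -3.1  56.6  72.1]
scene cap_bar [([0.58, -0.013, 0.052], 0.83)]
scene cap [([0.577, -0.014, 0.056], 0.67), ([0.427, 0.493, 0.084], 0.23)]
scene cover_handle [([0.58, 0.15, 0.096], 0.87), ([0.426, -0.448, 0.061], 0.46)]
scene 61 [ 0.575  -0.0169  0.082 ] ((570.3631591796875, -17.67494010925293), (13.654228210449219, 68.99510955810547), 87.15499114990234)
[ 0.473 -0.101  0.02 ] [0.609 0.051 0.06 ]
top cap_bar [([0.563, -0.014, 0.056], 0.61)]
top cap [([0.568, -0.02, 0.054], 0.85)]
top cover_handle [([0.562, 0.11, 0.098], 0.73)]
top 74 [ 0.563  -0.0163  0.0866] ((562.8373413085938, -16.29241180419922), (10.887075424194336, 64.78205871582031), 88.47875213623047)
[ 0.478 -0.101  0.02 ] [0.657 0.063 0.06 ]
```

View pics/scene2.png

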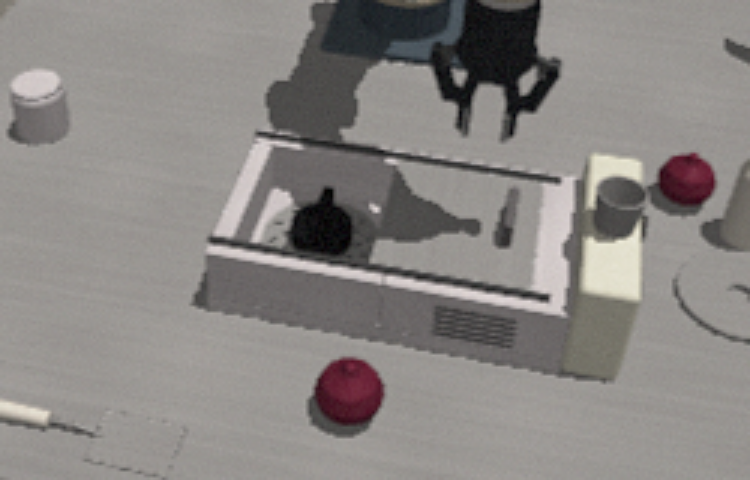

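View pics/top2.png

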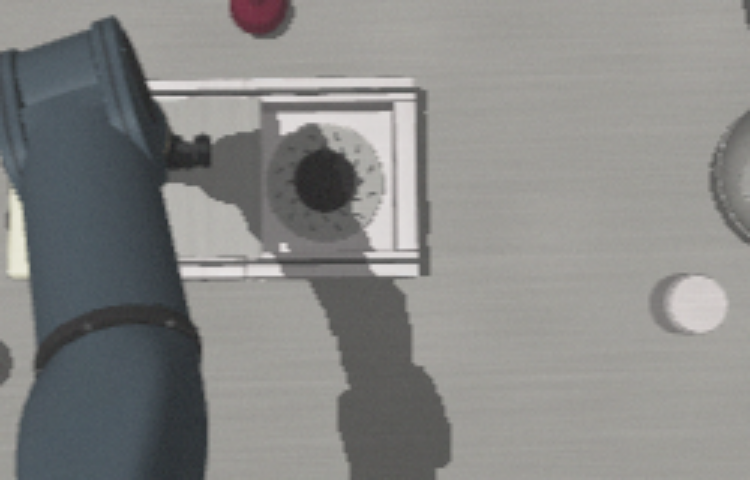

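The scene crop shows the well uncovered with the cap at (320,225) and the handle at (507,215) near the deck end. The top crop shows the cap at (325,180) on the disc. Cap bar is at about (0.567,-0.017), turned about -2°. Moving above it.

```bash
python3 -m handwheel '[[0,0.006,-0.04,0,0,-0.5,0.5],[0,0.006,-0.08,0,0,-0.9,1],[0,0.006,-0.12,0.02,0,-0.9,1],[0,0.006,-0.155,0.05,0,-0.9,1],[0,0.006,-0.177,0.07,0,-0.9,1],[0,0.006,-0.177,0.07,0,-0.9,1],[0,0.006,-0.177,0.07,0,-0.9,1]]'; python3 -c "
from h import *
st();row(.567,-.017,.060,178)"
```

```text
t: 5.37
tool_pos: [0.5616, -0.0192, 0.1468]
ee_rot: [-180.0, 1.2, 178.1]
force: [0.5, 0.2, 0.5]
opening: 0.0852
grasp_force: 0.0
t 5.3667
tool_pos [ 0.5616 -0.0192  0.1468]
ee_rot [-179.9679    1.1518  178.06  ]
force [0.4654 0.2057 0.4591]
torque [ 0.0376  0.0764 -0.0504]
opening 0.0852
grasp_force 0.0
q [ -7.4  28.3   6.6 107.2  -4.4  43.6  89.7]
row [-0.0035  0.0024  0.0869] [-0.03  1.15  0.06]
```

```bash
python3 -m handwheel '[[0,-0.0035,0.0025,0.02,0,1.1,0],[0,-0.0035,0.0025,0.04,0,1.1,0],[0,-0.0035,0.0025,0.055,0,1.1,0],[0,-0.0035,0.0025,0.055,0,1.1,0]]'; python3 -c "
from h import *
st();row(.567,-.017,.060,178)
d,P=cloud('scene');cv2.imwrite('pics/scene3.png',cv2.resize(d['image'][150:230,200:320],None,fx=6,fy=6,interpolation=2)[:,:,::-1])"
```

```text
t: 5.7
tool_pos: [0.5668, -0.0129, 0.0915]
ee_rot: [180.0, 0.1, 178.4]
force: [-0.2, 0.6, 0.4]
opening: 0.0855
grasp_force: 0.0
t 5.7
tool_pos [ 0.5668 -0.0129  0.0915]
ee_rot [1.799509e+02 6.890000e-02 1.784016e+02]
force [-0.2403  0.6006  0.4382]
torque [ 0.0633  0.0492 -0.011 ]
opening 0.0855
grasp_force 0.0
q [ -7.1  33.3   5.7 108.5  -5.1  38.4  90. ]
row [-0.0002 -0.0041  0.0315] [0.05 0.07 0.4 ]
```

View pics/scene3.png

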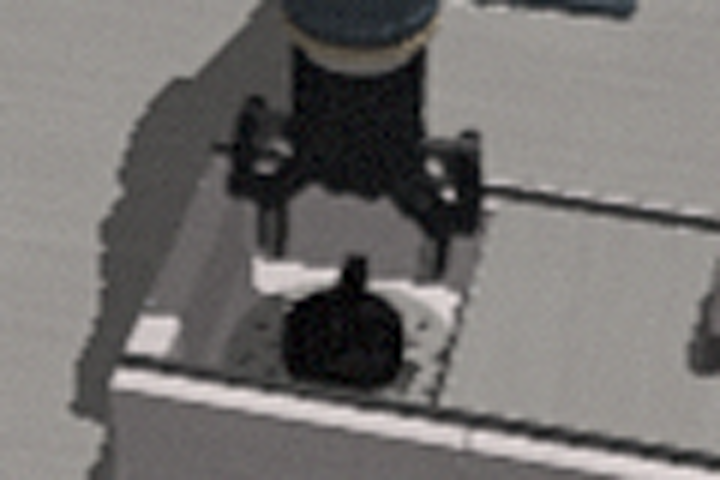

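The fingers straddle the bar: tips at (270,240) and (438,255), bar at (355,275). Descend and grip.

```bash
python3 -m handwheel '[[0,0,-0.002,0.015,0,0,0],[0,0,-0.002,0.029,0,0,0],[0,0,-0.002,0.029,0,0,0],[0.5,0,-0.002,0.029,0,0,0],[1,0,-0.002,0.029,0,0,0],[1,0,-0.002,0.029,0,0,0],[1,0,-0.002,0.029,0,0,0],[1,0,-0.002,0.029,0,0,0]]' 60; python3 -m handwheel '[[1,0,0,0,0,0,0],[1,0,0,0,0,0,0],[1,0,0,0,0,0,0],[1,0,0,0,0,0,0]]'; python3 -c "
from h import *
st()"
```

```text
t: 6.42
tool_pos: [0.5684, -0.0167, 0.0656]
ee_rot: [180.0, 0.4, 178.3]
force: [-0.0, 0.3, -0.4]
opening: 0.0254
grasp_force: 0.0
t: 6.75
tool_pos: [0.5684, -0.0168, 0.0655]
ee_rot: [180.0, 0.3, 178.3]
force: [-1.4, 0.8, 6.1]
opening: 0.0127
grasp_force: 59.6
t 6.75
tool_pos [ 0.5684 -0.0168  0.0655]
ee_rot [179.9767   0.3462 178.2707]
force [-1.391   0.8219  6.0878]
torque [0.0654 0.2426 0.0107]
opening 0.0127
grasp_force 59.5745
q [ -6.5  35.5   5.3 109.7  -5.4  34.8  90.5]
```

Held, but high on the bar (grasp z 0.084); regrip 6 mm lower.

```bash
python3 -m handwheel '[[0.5,0,0,0,0,0,0],[0.5,0,0,0.003,0,0,0],[0.5,0,0,0.006,0,0,0],[0.7,0,0,0.006,0,0,0],[1,0,0,0.006,0,0,0],[1,0,0,0.006,0,0,0],[1,0,0,0.006,0,0,0],[1,0,0,0.006,0,0,0]]' 70; python3 -m handwheel '[[1,0,0,0,0,0,0],[1,0,0,0,0,0,0],[1,0,0,0,0,0,0]]'; python3 -c "
from h import *
st()"
```

```text
t: 7.42
tool_pos: [0.568, -0.0168, 0.0588]
ee_rot: [180.0, 0.3, 178.3]
force: [0.5, -0.2, -1.6]
opening: 0.0126
grasp_force: 68.1
t: 7.67
tool_pos: [0.568, -0.0168, 0.0589]
ee_rot: [180.0, 0.3, 178.3]
force: [-0.1, -0.4, -1.0]
opening: 0.0128
grasp_force: 68.1
t 7.6667
tool_pos [ 0.568  -0.0168  0.0589]
ee_rot [179.9829   0.2898 178.2771]
force [-0.1285 -0.4012 -1.0406]
torque [-0.0172 -0.0127 -0.0213]
opening 0.0128
grasp_force 68.1267
q [ -6.4  36.    5.2 109.9  -5.5  34.   90.6]
```

```bash
python3 -m handwheel '[[1,0,0,0,0,0,2],[1,0,0,0,0,0,4],[1,0,0,0,0,0,4]]'; python3 -c "
from h import *
print(manip.read_state()['torque'])"; python3 -m handwheel '[[1,0,0,0,0,0,2],[1,0,0,0,0,0,4],[1,0,0,0,0,0,4]]'; python3 -c "
from h import *
print(manip.read_state()['torque'])"; python3 -m handwheel '[[1,0,0,0,0,0,2],[1,0,0,0,0,0,2]]'; python3 -c "
from h import *
st()"
```

```text
t: 7.92
tool_pos: [0.5681, -0.0167, 0.0589]
ee_rot: [180.0, 0.3, 174.1]
force: [-0.0, 0.1, -1.3]
opening: 0.0128
grasp_force: 68.2
[0.0274223  0.00824163 0.00895554]
t: 8.17
tool_pos: [0.5681, -0.0167, 0.0589]
ee_rot: [179.9, 0.3, 170.1]
force: [1.3, 0.4, -1.6]
opening: 0.0128
grasp_force: 68.2
[ 0.02117451 -0.05151294  0.00742701]
t: 8.33
tool_pos: [0.5681, -0.0167, 0.0589]
ee_rot: [179.9, 0.3, 168.1]
force: [0.8, -0.6, -0.5]
opening: 0.0129
grasp_force: 68.2
t 8.3333
tool_pos [ 0.5681 -0.0167  0.0589]
ee_rot [179.929    0.2913 168.1204]
force [ 0.8063 -0.5968 -0.451 ]
torque [-0.0279 -0.0008 -0.0302]
opening 0.0129
grasp_force 68.1693
q [ -8.3  36.2   8.1 110.   -8.6  34.   83.5]
```

```bash
python3 -m handwheel '[[1,0,0,0,0,0,3],[1,0,0,0,0,0,6],[1,0,0,0,0,0,6]]'; python3 -c "
from h import *
print(manip.read_state()['torque'])"; python3 -m handwheel '[[1,0,0,0,0,0,4],[1,0,0,0,0,0,8],[1,0,0,0,0,0,12],[1,0,0,0,0,0,16],[1,0,0,0,0,0,20],[1,0,0,0,0,0,20]]'; python3 -c "
from h import *
st()"
```

```text
t: 8.58
tool_pos: [0.5682, -0.017, 0.0589]
ee_rot: [179.9, 0.3, 162.1]
force: [-0.0, -1.3, -0.8]
opening: 0.0129
grasp_force: 68.2
[-1.15649550e-01  1.00621934e-01 -7.20523639e-05]
t: 9.08
tool_pos: [0.568, -0.0167, 0.0589]
ee_rot: [179.8, 0.2, 142.2]
force: [-0.3, 0.4, -0.3]
opening: 0.0129
grasp_force: 68.4
t 9.0833
tool_pos [ 0.568  -0.0167  0.0589]
ee_rot [179.83     0.2233 142.1823]
force [-0.2763  0.3571 -0.2994]
torque [ 0.0532  0.133  -0.0361]
opening 0.0129
grasp_force 68.4354
q [-13.1  37.   15.6 110.2 -16.5  34.7  65.3]
```

```bash
python3 -m handwheel '[[1,0,0,0,0,0,5],[1,0,0,0,0,0,10],[1,0,0,0,0,0,15],[1,0,0,0,0,0,20],[1,0,0,0,0,0,25],[1,0,0,0,0,0,30],[1,0,0,0,0,0,30]]'; python3 -c "
from h import *
print(manip.read_state()['torque'])"; python3 -m handwheel '[[1,0,0,0,0,0,3],[1,0,0,0,0,0,6],[1,0,0,0,0,0,9],[1,0,0,0,0,0,9]]'; python3 -c "
from h import *
st()"
```

```text
t: 9.67
tool_pos: [0.5677, -0.017, 0.0589]
ee_rot: [179.8, 0.1, 112.2]
force: [-2.5, 0.4, 1.8]
opening: 0.0127
grasp_force: 68.9
[-0.26112388  0.50612766 -0.03563396]
t: 10.0
tool_pos: [0.5679, -0.0178, 0.0589]
ee_rot: [179.7, 0.1, 103.4]
force: [-1.7, -3.7, 0.2]
opening: 0.0132
grasp_force: 68.5
t 10.0
tool_pos [ 0.5679 -0.0178  0.0589]
ee_rot [1.797445e+02 1.297000e-01 1.033874e+02]
force [-1.7173 -3.6773  0.233 ]
torque [-1.0586  0.3535  0.01  ]
opening 0.0132
grasp_force 68.5467
q [-19.8  39.   26.7 110.5 -28.1  36.8  38. ]
```

Turned 75° clockwise with no resistance, so the thread is left-hand. Now a gentle trial lift.

```bash
python3 -m handwheel '[[1,0,0,-0.003,0,0,0],[1,0,0,-0.006,0,0,0],[1,0,0,-0.006,0,0,0]]'; python3 -c "
from h import *
st()"
```

```text
t: 10.25
tool_pos: [0.5675, -0.0175, 0.0652]
ee_rot: [179.8, 0.1, 103.5]
force: [-1.7, -5.0, -0.8]
opening: 0.0129
grasp_force: 68.8
t 10.25
tool_pos [ 0.5675 -0.0175  0.0652]
ee_rot [1.797722e+02 8.220000e-02 1.034803e+02]
force [-1.7156 -4.9764 -0.7646]
torque [-1.1213  0.6683 -0.037 ]
opening 0.0129
grasp_force 68.8301
q [-20.1  38.5  27.1 110.2 -27.6  37.6  37.7]
```

```bash
python3 -m handwheel '[[1,0,0,-0.007,0,0,0],[1,0,0,-0.014,0,0,0],[1,0,0,-0.021,0,0,0],[1,0,0,-0.03,0,0,0],[1,0,0,-0.045,0,0,0],[1,0,0,-0.06,0,0,0],[1,0,0,-0.075,0,0,0],[1,0,0,-0.085,0,0,0]]';python3 -m handwheel '[[1,0,0,-0.015,0,0,0],[1,0,0,-0.03,0,0,0],[1,0,0,-0.04,0,0,0],[1,0,0,-0.042,0,0,0],[1,0,0,-0.042,0,0,0],[1,0,0,-0.042,0,0,0],[1,0,0,-0.042,0,0,0],[1,0,0,-0.042,0,0,0]]'; python3 -c "
from h import *
st()
d,P=cloud('scene');cv2.imwrite('pics/scene4.png',cv2.resize(d['image'][110:270,180:380],None,fx=3.5,fy=3.5,interpolation=2)[:,:,::-1])"
```

```text
t: 10.92
tool_pos: [0.5684, -0.0164, 0.1521]
ee_rot: [179.6, 0.1, 103.4]
force: [-0.2, 0.1, -1.0]
opening: 0.0129
grasp_force: 68.8
t: 11.58
tool_pos: [0.567, -0.0167, 0.1911]
ee_rot: [179.8, 0.0, 103.3]
force: [0.0, 0.6, -1.4]
opening: 0.013
grasp_force: 68.8
t 11.5833
tool_pos [ 0.567  -0.0167  0.1911]
ee_rot [1.797858e+02 4.780000e-02 1.032797e+02]
force [ 0.0451  0.5977 -1.4127]
torque [ 0.0602  0.0501 -0.0281]
opening 0.013
grasp_force 68.7964
q [-25.2  29.7  34.3 103.2 -20.4  53.2  31.2]
```

View pics/scene4.png

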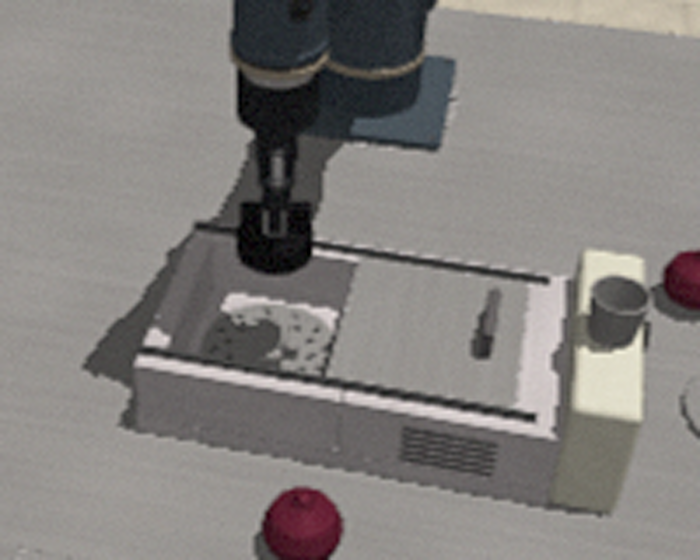

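The cap hangs upright at (275,240) over the well, 13 cm above its seat. The cover is still open and the cup is in place at (617,310).

```bash
python3 -c "
from bench import manip
print(manip.hand_in())"
```

```text
the job is handed in; nothing more can be done
None
```

The cover was pushed to its end stop and the cap unscrewed clockwise; it turned freely for 75° and lifted off, so the thread is left-hand and I did not try the other way. At hand-in the cap was held upright and still over the well, 13 cm above its seat, at 11.6 s, and none of the surrounding things were touched.

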